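# Roll the bronze tuning pipe up into the gauging cradle

## Robot

A 6-joint arm with a two-finger parallel gripper is mounted at the origin on the work surface. World frame = base frame: x ahead of the robot, y to its left, z up, the work surface at z = 0. Lengths are in m, angles in rad, forces in N, time in s.
With the tool pointing down it reaches from about 0.25 to 0.775 m from the base axis. Payload 4 kg.
Tool frame: the origin (TCP) lies at the very end of the fingers, on their centre line; the grasp point (between the pads) lies hold_point_z behind it (hold_point_z is the distance from the TCP to the grasp point, in m); z points along the fingers, y is the direction in which the jaws open and shut (so a half turn about z gives the same grasp; the last joint's range is limited). The gripper opens to 94 mm and grips with 3 to 60 N. Pads are 16 mm wide; open, the fingers measure 119 mm over their backs; the gripper's body (75 mm by 177 mm) begins 78 mm behind the grasp point.
Start: joints at [-1.394, 0.087, 1.371, -0, 1.684, -0.103], TCP at [0.152, -0.529, 0.171] pointing down, gripper open.
Joint ranges: [-3.1, 3.1], [-0.76, 2.03], [0.27, 2.55], [-1.08, 4.22], [0.17, 2.65], [-2.57, 2.57]. Speed limits (rad/s): [2.79, 2.79, 3.14, 3.14, 3.14, 3.14].

## Interface

Orientations are given as [roll, pitch, yaw] about the fixed x, y, z axes, in that order (R = Rz(yaw) Ry(pitch) Rx(roll)).
In Python, from bench import * gives the robot as it stands.
- The arm moves only by the tool step_arm, never from a script. Its argument "increments" is text: rows parted by semicolons, each of 6 numbers parted by spaces: the shift along the tool's x, y, z in cm, then the turn, a rotation vector about the tool's x, y, z in rad. A call has 1 to 5 rows; each row shifts and turns the commanded pose from where the row before left it, along the tool's axes as they then stand; what a row does not reach is not made up. A row lasts 1/10 s, in which the tool goes at most 50 mm and 8.59 degrees, less where a joint would pass 70% of its speed; a pose out of reach is approached as far as the arm can. A call is refused whole if a number of a shift passes 5 or a number of a turn 0.15, either way. A call with a gripper value outside its range is refused whole. "claw" is the gripper's target within -1 to 1 (shut at 1, half-way at 0, fully open at -1), set as the call begins (left out, the last holds). The fingers move at their own pace and stop on an object; the grip force is fixed at half the most. Time passes only in rows, so rows that do not move let the fingers close. It gives the time, the measured TCP pose, the force and the opening at its end, in the units of the state.
- get_obs(): the state, without advancing time (a new reading comes with each control period).
- snapshot(name): name is "scene" or "top" or "wrist"; returns the picture (480x640x3 uint8, red, green, blue); there is no depth.
- calibration(name): a dict with "camera_matrix" (3x3 intrinsics, pixels), "eye" and "orientation" of the camera in the world; the wrist camera has in their place "tool_from_camera" (4x4, takes a point from camera to tool coordinates, whose origin is the TCP and whose axes are the flange's). Camera axes: x right, y up, looking along -z (the intrinsics and any distortion apply to the point x, -y, -z); pixel columns grow to the right and rows downward; lengths in m; the calibration is good to about 2 mm. A picture is of the moment at which its call begins: read the wrist's pose just before it. calibration takes no time and is no camera call.
- close_job(): hands the job in, once; it reports no verdict.
The state is a dict: "time": time; "joint_positions": joint angles; "qvel": joint speeds; "joint_torque": joint torques, N m; "tool_pos": TCP position; "ee_rot": TCP orientation; "wrist_force": force on the tool from outside, world axes, zero at the start; "wrist_torque": the same for the moment, N m; "width": finger opening in m.
Only numpy, scipy, OpenCV 4.12 (cv2) and the standard library are available. Lean on these libraries where they do the work, as an engineer would, in place of code of your own. Each camera call takes 0.05 s, during which the arm holds its last target. There are 200 camera calls.

## Task

Using only the fingertips, slowly roll the dark bronze tuning pipe off the bench and up the wooden ramp until it drops into the seat against the dark red stop rail, staying behind it so that it never runs away or rolls back down. Then gently push on its free end with a fingertip to slide it along the seat until its other end butts against the brass end plate of the depth gauge, and leave it there. Do not pinch, lift or carry the pipe, and leave everything else on the bench where it is.

Things in the scene. Friction and masses are not known exactly. Their poses are not given: they have to be found in the camera images.
- pipe: dark bronze tuning pipe with two light bands near its ends, 40 mm in diameter, 150 mm long, about 0.6 kg; it lies on the bench just below the foot of the ramp, roughly parallel to it, and rolls freely. Origin at its middle, on its axis; its own y axis runs along the pipe (its x and z axes turn as it rolls)
- cradle: fixed wooden gauging cradle: ramp, seat and stop. Origin on the bench, on the ramp's lower edge; x points level up the ramp, y along its width, z up. The flat ramp face rises from x 0, height 0 to x 150, height 25 mm (9.5 degrees), and spans y -105 to 130 mm
- crest (a point): top edge of the ramp, mid-width (cradle frame x 150, y 12.5, height 25 mm). Behind it the ground drops 4 mm to the seat, a flat dark leather-lined floor at height 21 mm, x 150 to 184 mm, as wide as the ramp, open at its +y end. A pipe in the seat is kept there by crest and stop rail and does not roll out by itself
- stop (a point): middle of the face of the stop rail, a dark red sandalwood bar along the back of the seat (cradle frame x 184, y 12.5, height 34 mm); its top is at height 47 mm, it is 22 mm thick
- plate (a point): on the face of the brass end plate of the depth gauge, which stands across the seat's end and faces +y (cradle frame x 163, y -105, height 41 mm); plate x 150 to 202 mm, 60 mm high, fixed. The gauge's beam, slide and lock screw (top at 68 mm) lie behind it, y -111 to -210 mm
- seat (a point): where the middle of the pipe's axis lies at the end, with the pipe in the seat and its end touching the end plate (cradle frame x 163, y -30, height 41 mm); sliding the pipe along the seat takes 1.5 to 4 N
- spacer: loose sandalwood spacer block 60 x 30 x 25 mm, origin under its centre; leave alone
- dish: loose celadon glazed dish 90 mm wide, 26 mm high, origin under its centre; leave alone
- weight: loose brass weight with a knob, 38 mm wide, 46 mm high, standing beyond the stop rail, origin under its centre; leave alone
- jar: loose red-brown lacquer jar with a black cap, 60 mm wide, 75 mm high, origin under its centre; leave alone
- cup: loose blue cup, 66 mm wide, 75 mm high, origin under its centre; leave alone
- cone: loose pale wooden bore cone, 60 mm wide, 75 mm high, origin under its centre; leave alone
- brush: loose brush lying on the bench, origin under its middle; leave alone

How it is judged:
On the way, in this order (a step that is already met when the one before it is completed fails the run):
1. the pipe is on the ramp, pushed up by the fingers (x of pipe in the frame of cradle between 0.04 and 0.14 m and contact force between the fingers and pipe above 0.1 N), for 0.1 s.
2. the pipe lies in the seat against the stop rail (x of pipe in the frame of cradle between 0.158 and 0.168 m and z of pipe in the frame of cradle between 0.037 and 0.0445 m and angle between the y axis of pipe and the y axis of cradle, either way round below 0.05 rad), for 0.2 s.
At the end, for the whole second after the job is handed in: the pipe lies at rest in the seat (its axis within 5 mm of the seat line and 4 mm of its height, square to the ramp within 0.05 rad) with its end within 3.5 mm of the brass end plate (all of step 2 and y of pipe in the frame of cradle between -0.034 and -0.0265 m and linear speed of pipe below 0.01 m/s); the robot touches nothing.
It fails at once if the pipe is lifted (more than about 12 mm off the bench or the ramp) ((x of pipe in the frame of cradle below 0.05 m and z of pipe in the frame of cradle above 0.041 m) or z of pipe in the frame of cradle above 0.058 m).
It fails at once if the pipe runs away on the ramp (faster than 0.2 m/s) (x of pipe in the frame of cradle between 0.01 and 0.148 m and linear speed of pipe above 0.2 m/s).
It fails at once if the pipe rolls back away from the ramp, or falls off the bench or the cradle's sides (x of pipe in the frame of cradle below -0.12 m or x of pipe in the frame of cradle above 0.2 m or y of pipe in the frame of cradle above 0.1 m or z of pipe in the frame of cradle below 0.012 m).
It fails at once if the pipe is pinched or rammed (more than 35 N from the fingers) (contact force between the fingers and pipe above 35 N).
It fails at once if another thing on the bench is moved more than 20 mm (distance of any of spacer, dish, weight, jar, cup, cone, brush from where it was at the start of the episode above 0.02 m).
It also fails if it takes over 51 s, if anything falls off the work surface, if the arm or the gripper's body presses on something with over 40 N, if the wrist force passes 120 N, or if a joint passes its speed limit or range.

## Working session

There is one attempt and no reset: what is moved stays moved. The work goes in short steps, Python scripts to look and compute and a tool call to move; the robot and the scene stay as the last step left them, time stands still between calls to the robot, and variables do not carry over. Pictures are saved under pics/ and viewed, about 8 in all and at most 12, crops included, and the job is handed in when it is done.

Besides the shell and the picture viewer there is one more tool, called after "Request:" by a JSON object that holds its "api" and its "payload", one argument or row to a line. step_arm: Moves the arm, as the interface text tells. Its arguments: {"type":"object","properties":{"increments":{"type":"string"},"claw":{"type":"number"}},"required":["increments"]}

```bash
ls; mkdir -p pics; python3 - <<'E'
from bench import *
import cv2
s=get_obs();print(s)
for n in("scene","top"):
    im=snapshot(n);cv2.imwrite(f"pics/{n}0.png",im[:,:,::-1]);print(n,calibration(n))
print(calibration("wrist"))
E
```

```text
pics
{'time': 0.0, 'joint_positions': array([-1.39413162e+00,  8.79586762e-02,  1.37225708e+00, -5.27944191e-05,
        1.68356316e+00, -1.03103087e-01]), 'qvel': array([-1.33114938e-03,  1.74307842e-04, -1.37827286e-03, -7.85648716e-05,
        1.09117581e-03, -3.51844487e-04]), 'joint_torque': array([-1.41144570e-03, -3.40181816e+01, -3.02431118e+01,  7.15924194e-02,
        3.28451407e-02, -1.74103711e-04]), 'tool_pos': array([ 0.15173824, -0.52801228,  0.1702008 ]), 'ee_rot': array([-3.13941260e+00, -1.72817793e-04,  2.79761721e-01]), 'wrist_force': array([0.60043318, 0.08722877, 0.86699207]), 'wrist_torque': array([ 0.0255782 , -0.01481103, -0.00865446]), 'width': 0.09389913714505456}
scene {'camera_matrix': array([[496.43243201,   0.        , 322.80976873],
       [  0.        , 496.43243201, 240.03741891],
       [  0.        ,   0.        ,   1.        ]]), 'eye': array([ 0.88512647, -0.56989869,  0.9556934 ]), 'orientation': array([0.64205949, 0.01000234, 0.51341471])}
top {'camera_matrix': array([[494.29493524,   0.        , 318.85125031],
       [  0.        , 494.29493524, 254.0744267 ],
       [  0.        ,   0.        ,   1.        ]]), 'eye': array([0.37089221, 0.00810817, 1.15906192]), 'orientation': array([ 0.16069225, -0.00204527, -1.55798779])}
{'camera_matrix': array([[399.90215325,   0.        , 315.35223986],
       [  0.        , 399.90215325, 241.76533711],
       [  0.        ,   0.        ,   1.        ]]), 'tool_from_camera': array([[ 2.33101778e-04,  9.66200321e-01,  2.57792330e-01,
         7.37539258e-02],
       [ 9.99999853e-01, -9.91042471e-05, -5.32782294e-04,
         1.37304137e-03],
       [-4.89226109e-04,  2.57792416e-01, -9.66200202e-01,
        -2.13467337e-01],
       [ 0.00000000e+00,  0.00000000e+00,  0.00000000e+00,
         1.00000000e+00]])}
```

View pics/scene0.png

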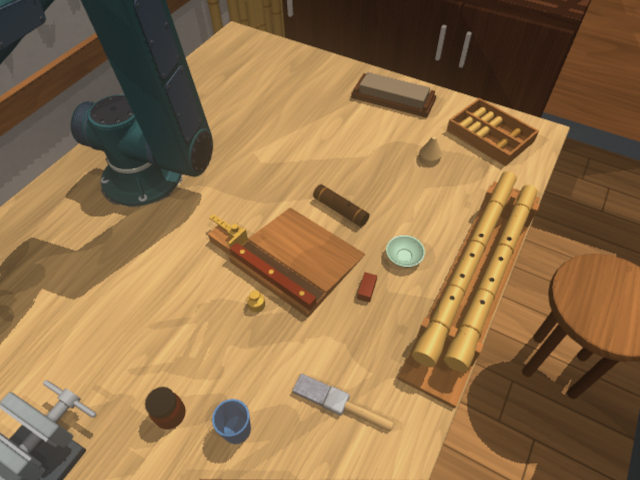

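View pics/top0.png

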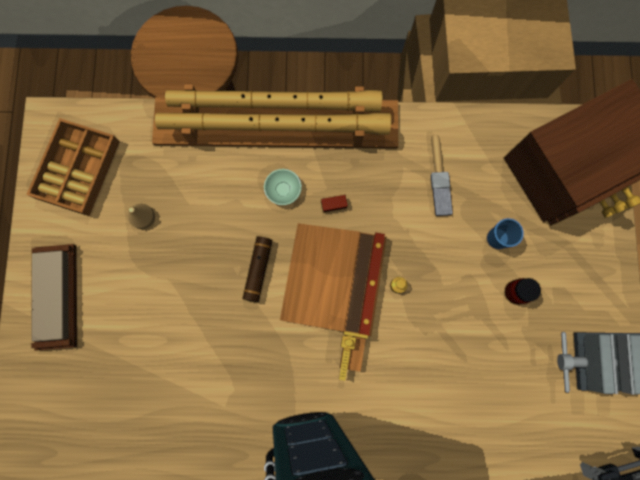

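The top view shows the pipe near (257,269), left of the ramp, whose lower edge runs from (298,225) to (282,322). The red rail runs from (378,235) to (366,335) and the brass gauge is at the bottom. Cradle +x points right (world -y) and cradle +y points up (world +x). The other objects are well clear.

```bash
cat > h.py <<'E'
import numpy as np, cv2
from scipy.spatial.transform import Rotation as Ro
from bench import *
def cam(n,s=None):
    c=calibration(n);K=np.array(c["camera_matrix"])
    if n=="wrist":
        T=np.array(c["tool_from_camera"]);Rt=Ro.from_euler("xyz",s["ee_rot"]).as_matrix()
        return K,Rt@T[:3,:3],Rt@T[:3,3]+s["tool_pos"]
    return K,Ro.from_euler("xyz",c["orientation"]).as_matrix(),np.array(c["eye"])
def ray(C,px,z):
    K,R,e=C;px=np.atleast_2d(np.asarray(px,float))
    d=np.c_[(px[:,0]-K[0,2])/K[0,0],-(px[:,1]-K[1,2])/K[1,1],-np.ones(len(px))]@R.T
    return e+d*((z-e[2])/d[:,2])[:,None]
def proj(C,P):
    K,R,e=C;p=(np.atleast_2d(P)-e)@R
    return np.c_[K[0,2]+K[0,0]*p[:,0]/-p[:,2],K[1,2]-K[1,1]*p[:,1]/-p[:,2]]
def big(m):
    c=max(cv2.findContours(m.astype(np.uint8),cv2.RETR_EXTERNAL,cv2.CHAIN_APPROX_NONE)[0],key=cv2.contourArea);return c
E
python3 - <<'E'
from h import *
im=cv2.imread("pics/top0.png");C=cam("top")
hsv=cv2.cvtColor(im,cv2.COLOR_BGR2HSV).astype(int);h,s,v=[hsv[...,i] for i in range(3)]
for p in [(258,268),(263,245),(320,270),(372,290),(365,260),(270,320)]:print(p,hsv[p[1],p[0]])
roi=np.zeros(h.shape,bool);roi[215:345,350:392]=1
c=big(roi&((h<6)|(h>172))&(s>150)&(v>50));r=cv2.minAreaRect(c);b=cv2.boxPoints(r);print("rail",b,ray(C,b,.047)[:,:2])
roi[:]=0;roi[230:308,236:280]=1
c=big(roi&(v<90));r=cv2.minAreaRect(c);b=cv2.boxPoints(r);print("pipe",b,ray(C,b,.02)[:,:2])
cr=im[210:350,230:410];cv2.imwrite("pics/crop.png",cv2.resize(cr,None,fx=4,fy=4,interpolation=cv2.INTER_CUBIC))
E
```

```text
(258, 268) [ 14 146  54]
(263, 245) [ 17 179 100]
(320, 270) [ 14 169 158]
(372, 290) [  6 198 120]
(365, 260) [ 13 128  68]
(270, 320) [ 19 125 186]
rail [[360.      331.00003]
 [361.23077 324.84616]
 [367.76923 326.15384]
 [366.53845 332.3077 ]] [[ 0.37910411 -0.08556149]
 [ 0.3926876  -0.08831066]
 [ 0.38999114 -0.1028704 ]
 [ 0.37641829 -0.10009358]]
pipe [[241.62624 299.08853]
 [256.62952 235.32458]
 [277.41968 240.2164 ]
 [262.41638 303.98035]] [[0.44833774 0.18438782]
 [0.59821941 0.15481929]
 [0.5871761  0.10570343]
 [0.4377459  0.13624113]]
```

View pics/crop.png

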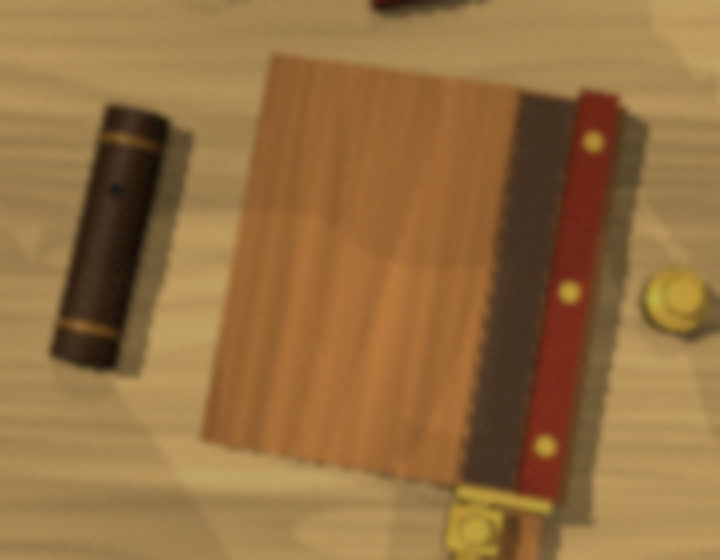

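The crop shows the ramp's foot edge from (273,54) to (203,438), its crest from (520,90) to (463,484), and the rail top from (583..620,92) to (521..558,497). The pipe's end centres are at (138,108) and (85,362). I'll fit the cradle pose from these corners.

```bash
python3 - <<'E'
from h import *
C=cam("top");f=lambda L:np.array(L)/4+[230,210]-.375
px=f([(273,54),(203,438),(520,90),(463,484),(583,91),(620,95)]);
cr=np.array([(0,130,0),(0,-105,0),(150,130,25),(150,-105,25),(184,130,47),(206,130,47)])/1e3
W=np.array([ray(C,p,z)[0] for p,z in zip(px,cr[:,2])])[:,:2];A=cr[:,:2]
a,w=A.mean(0),W.mean(0);H=(A-a).T@(W-w);th=np.arctan2(H[0,1]-H[1,0],H[0,0]+H[1,1])
R=np.array([[np.cos(th),-np.sin(th)],[np.sin(th),np.cos(th)]]);t=w-R@a
print("cradle",t,th,"yaw tool",th+np.pi-0,"res mm",((W-t)@R-A)*1e3)
pp=ray(C,f([(138,108),(85,362)]),.02)[:,:2];q=(pp-t)@R;print("pipe ends cradle",q,"angle",np.arctan2(*(q[0]-q[1])))
np.savez("cr.npz",t=t,th=th)
s=get_obs();g=t+R@[-0.075,q.mean(0)[1]];print("pre pose",g,"now",s["tool_pos"],"x axis dir in tool..",s["ee_rot"])
E
```

```text
cradle [0.50507519 0.08010547] -1.7260209476211132 yaw tool 1.4155717059686799 res mm [[ 0.58691733 -0.07370776]
 [ 0.21164669  3.09902858]
 [-1.16478937 -2.48911434]
 [ 2.12489764  1.88555385]
 [-0.52240727 -1.83312655]
 [-1.23626502 -0.58863378]]
pipe ends cradle [[-0.07029235  0.08036519]
 [-0.07284293 -0.07095489]] angle 0.016853883484632338
pre pose [0.52131892 0.15347631] now [ 0.15177394 -0.52805944  0.17033407] x axis dir in tool.. [-3.13963011e+00 -1.94278646e-04  2.79784775e-01]
```

Request:
{"api": "step_arm", "payload": {
  "increments": "0 0 0 0 0 -0.14; 0 0 0 0 0 -0.14; 0 0 0 0 0 -0.14; 0 0 0 0 0 -0.14; 0 0 0 0 0 -0.14",
  "claw": -1
}}

```text
time: 0.6
tool_pos: [0.1518, -0.5282, 0.1707]
ee_rot: [-3.141, -0.001, 0.986]
wrist_force: [0.6, 0.1, 0.7]
width: 0.0939
```

Request:
{"api": "step_arm", "payload": {
  "increments": "0 0 0 0 0 -0.14; 0 0 0 0 0 -0.14; 0 0 0 0 0 -0.14; 0 0 0 0 0 -0.015; 0 0 0 0 0 0"
}}

```text
time: 1.1
tool_pos: [0.1519, -0.5284, 0.171]
ee_rot: [-3.141, -0.001, 1.412]
wrist_force: [0.5, 0.5, -0.2]
width: 0.094
```

Request:
{"api": "step_arm", "payload": {
  "increments": "4.4 1.4 0 0 0 0; 4.4 1.4 0 0 0 0; 4.4 1.4 0 0 0 0; 4.4 1.4 0 0 0 0; 4.4 1.4 0 0 0 0"
}}

```text
time: 1.6
tool_pos: [0.2556, -0.3205, 0.1713]
ee_rot: [3.141, 0.0, 1.412]
wrist_force: [0.4, 0.9, 0.2]
width: 0.094
```

Request:
{"api": "step_arm", "payload": {
  "increments": "4.4 1.4 0 0 0 0; 4.4 1.4 0 0 0 0; 4.4 1.4 0 0 0 0; 4.4 1.4 0 0 0 0; 4.4 1.4 0 0 0 0"
}}

```text
time: 2.1
tool_pos: [0.359, -0.114, 0.1716]
ee_rot: [3.14, 0.0, 1.412]
wrist_force: [-0.3, -0.6, -0.4]
width: 0.0942
```

Request:
{"api": "step_arm", "payload": {
  "increments": "4.4 1.4 0 0 0 0; 4.4 1.4 0 0 0 0; 4.4 1.4 0 0 0 0; 4.4 1.4 0 0 0 0; 4.4 1.4 0 0 0 0"
}}

```text
time: 2.6
tool_pos: [0.4624, 0.0927, 0.1715]
ee_rot: [3.141, 0.0, 1.413]
wrist_force: [0.8, -0.8, -0.6]
width: 0.0937
```

Request:
{"api": "step_arm", "payload": {
  "increments": "4.4 1.4 0 0 0 0; 4.4 1.4 0 0 0 0; 4.4 1.4 0 0 0 0; 0 0 0 0 0 0; 0 0 0 0 0 0"
}}

```text
time: 3.1
tool_pos: [0.5235, 0.215, 0.1703]
ee_rot: [-3.14, 0.002, 1.415]
wrist_force: [0.7, 0.1, 0.4]
width: 0.0938
```

```bash
python3 - <<'E'
from h import *
s=get_obs();im=snapshot("wrist");cv2.imwrite("pics/w1.png",im[:,:,::-1]);np.save("w1.npy",np.r_[s["tool_pos"],s["ee_rot"]]);print(s["tool_pos"],s["ee_rot"])
E
```

```text
[0.52353417 0.21500269 0.17034102] [-3.13982226e+00  1.58866141e-03  1.41497008e+00]
```

View pics/w1.png

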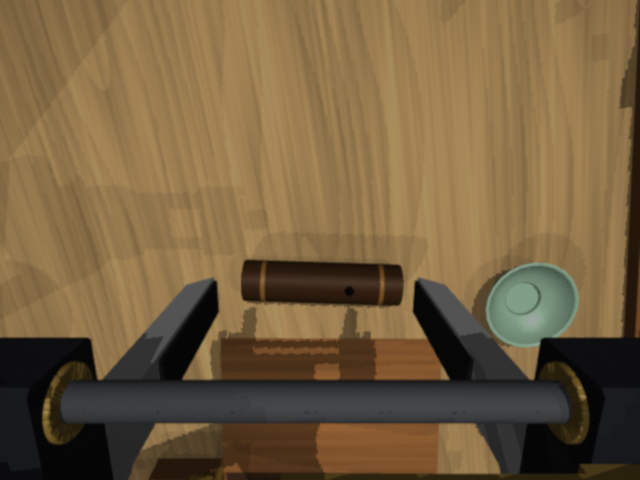

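The wrist view shows the pipe from (243,281) to (403,285) and the ramp's foot edge from (219,338) to (440,339). The fingertips sit near (205,280) and (425,280), above bench behind the pipe. I'll compare these points with the cradle fit.

```bash
python3 - <<'E'
from h import *
w=np.load("w1.npy");C=cam("wrist",dict(tool_pos=w[:3],ee_rot=w[3:]));d=np.load("cr.npz");t,th=d["t"],d["th"]
R=np.array([[np.cos(th),-np.sin(th)],[np.sin(th),np.cos(th)]]);f=lambda P:(P[:,:2]-t)@R
print("ramp corners",f(ray(C,[(219,338),(440,339)],0)))
im=cv2.imread("pics/w1.png");v=im.max(2);roi=np.zeros(v.shape,bool);roi[250:312,235:410]=1
r=cv2.minAreaRect(big(roi&(v<85)));b=cv2.boxPoints(r);print("pipe",b,f(ray(C,b,.02)))
print("tcp",f(w[None,:3]))
E
```

```text
ramp corners [[-0.00047621 -0.10566629]
 [ 0.00057963  0.12916738]]
pipe [[240.34825 301.20474]
 [241.71    258.99063]
 [402.8971  264.19022]
 [401.53534 306.40433]] [[-0.0513655  -0.07681649]
 [-0.09476522 -0.07338734]
 [-0.08958013  0.08047617]
 [-0.04589868  0.08160287]]
tcp [[-0.13612912 -0.00261834]]
```

The fit agrees with the wrist view to about 1 mm. The pipe is at cradle x ≈ -70 mm, y ≈ +3 mm, and the TCP at x = -136 mm. I'll lower behind the pipe.

Request:
{"api": "step_arm", "payload": {
  "increments": "0 0.3 4 0 0 0; 0 0.3 4 0 0 0; 0 0 4 0 0 0; 0 0 2.5 0 0 0; 0 0 1.5 0 0 0"
}}

```text
time: 3.65
tool_pos: [0.5279, 0.2114, 0.0092]
ee_rot: [-3.139, 0.002, 1.412]
wrist_force: [-0.2, -0.7, 0.4]
width: 0.0941
```

Request:
{"api": "step_arm", "payload": {
  "increments": "-0.5 0 0 0 0 0; -0.6 0 0 0 0 0; -0.6 0 0 0 0 0; -0.6 0 0 0 0 0; -0.6 0 0 0 0 0"
}}

```text
time: 4.15
tool_pos: [0.5261, 0.1846, 0.0127]
ee_rot: [3.139, -0.001, 1.415]
wrist_force: [-0.5, -0.5, 0.7]
width: 0.0938
```

Request:
{"api": "step_arm", "payload": {
  "increments": "-0.4 0 0 0 0 0; -0.4 0 0 0 0 0; -0.4 0 0 0 0 0; -0.4 0 0 0 0 0; -0.4 0 0 0 0 0"
}}

```text
time: 4.65
tool_pos: [0.5221, 0.165, 0.0112]
ee_rot: [-3.141, 0.0, 1.415]
wrist_force: [0.1, -0.0, 0.6]
width: 0.094
```

Request:
{"api": "step_arm", "payload": {
  "increments": "-0.4 0 0 0 0 0; -0.4 0 0 0 0 0; -0.4 0 0 0 0 0; -0.4 0 0 0 0 0; -0.4 0 0 0 0 0"
}}

```text
time: 5.15
tool_pos: [0.519, 0.1452, 0.0114]
ee_rot: [3.142, 0.0, 1.415]
wrist_force: [-1.1, 0.6, 0.1]
width: 0.0941
```

```bash
cat > look.py <<'E'
import sys
from h import *
s=get_obs();im=snapshot("wrist")[:,:,::-1];cv2.imwrite(f"pics/{sys.argv[1]}.png",im)
d=np.load("cr.npz");t,th=d["t"],d["th"];R=np.array([[np.cos(th),-np.sin(th)],[np.sin(th),np.cos(th)]])
print("tcp cradle mm",((s["tool_pos"][:2]-t)@R*1e3).round(1),"z",s["tool_pos"][2],"yaw",s["ee_rot"][2]-th-np.pi,s["wrist_force"])
E
python3 look.py w2
```

```text
tcp cradle mm [-66.4   3.7] z 0.011373492118710235 yaw -0.0007584831768370215 [-1.09489136  0.63060026  0.06271184]
```

View pics/w2.png

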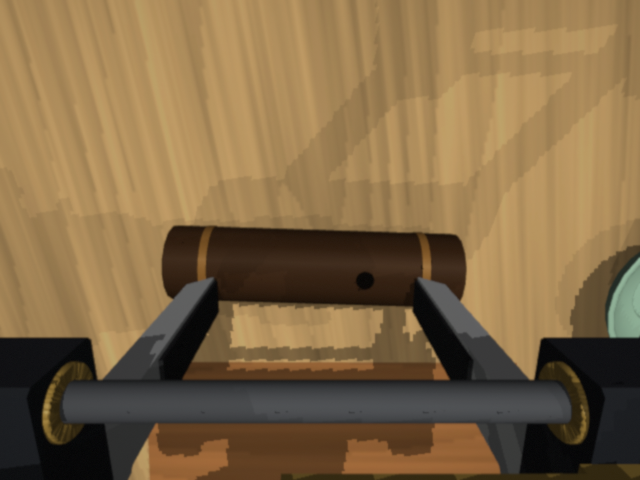

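The wrist view shows the pipe from (163..466, 228..305) directly under the fingertips, with no push force. It looks as if the pipe has not moved and the tips are passing over it. I'll check the height from the scene camera before going on.

```bash
python3 - <<'E'
from h import *
im=snapshot("scene")[:,:,::-1];cv2.imwrite("pics/s2.png",im);s=get_obs();C=cam("scene")
p=proj(C,s["tool_pos"])[0];print(p,s["tool_pos"])
x,y=p.astype(int);c=im[y-90:y+60,x-100:x+100].copy();cv2.imwrite("pics/s2c.png",cv2.resize(c,None,fx=4,fy=4,interpolation=cv2.INTER_CUBIC));print(x-100,y-90)
E
```

```text
[339.53699093 208.95092273] [0.51902901 0.14498781 0.01137097]
239 118
```

View pics/s2c.png

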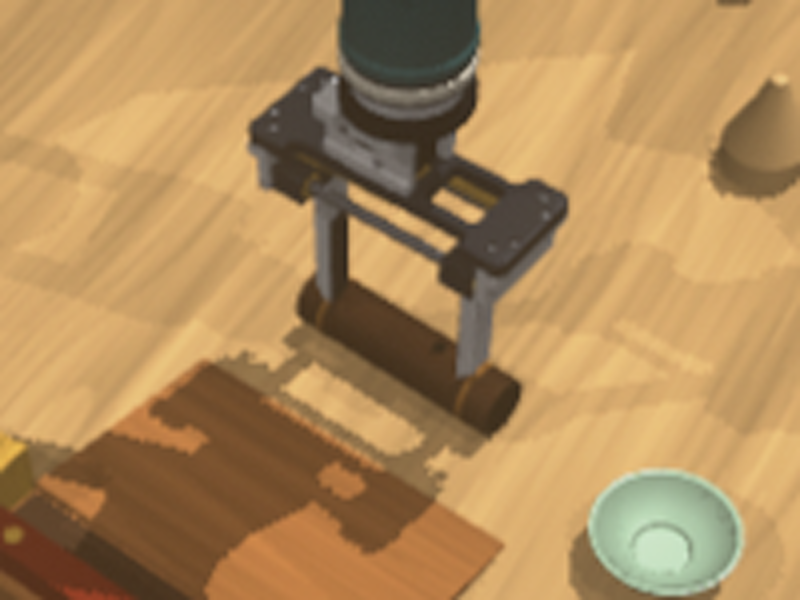

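The pipe has not moved. The scene view puts the fingertips about 27 px (crop) above the projected TCP, so the fingers really end about 28–33 mm short of the reported TCP and passed just over the pipe. I'll go back behind the pipe and probe down gently to find the bench height.

Request:
{"api": "step_arm", "payload": {
  "increments": "0 0 -0.6 0 0 0; 1.5 0 0 0 0 0; 2 0 0 0 0 0; 2 0 0 0 0 0; 0 0 0 0 0 0"
}}

```text
time: 5.75
tool_pos: [0.528, 0.2029, 0.0177]
ee_rot: [3.141, -0.002, 1.418]
wrist_force: [-0.1, 0.2, -0.1]
width: 0.094
```

Request:
{"api": "step_arm", "payload": {
  "increments": "0 0 0.6 0 0 0; 0 0 0.5 0 0 0; 0 0 0.5 0 0 0; 0 0 0.5 0 0 0; 0 0 0 0 0 0"
}}

```text
time: 6.25
tool_pos: [0.5267, 0.1991, -0.005]
ee_rot: [-3.14, 0.001, 1.414]
wrist_force: [-0.5, 0.3, 0.3]
width: 0.0944
```

Request:
{"api": "step_arm", "payload": {
  "increments": "0 0 0.4 0 0 0; 0 0 0.4 0 0 0; 0 0 0.4 0 0 0; 0 0 0 0 0 0"
}}

```text
time: 6.65
tool_pos: [0.527, 0.1996, -0.0165]
ee_rot: [-3.14, 0.001, 1.415]
wrist_force: [0.3, 0.2, 0.8]
width: 0.0937
```

Request:
{"api": "step_arm", "payload": {
  "increments": "0 0 0.3 0 0 0; 0 0 0.2 0 0 0; 0 0 0 0 0 0"
}}

```text
time: 6.95
tool_pos: [0.5274, 0.1998, -0.021]
ee_rot: [-3.141, 0.0, 1.415]
wrist_force: [-0.1, -0.7, 0.2]
width: 0.0937
```

Request:
{"api": "step_arm", "payload": {
  "increments": "-0.5 0 0 0 0 0; -0.5 0 0 0 0 0; -0.4 0 0 0 0 0; -0.4 0 0 0 0 0; -0.4 0 0 0 0 0"
}}

```text
time: 7.45
tool_pos: [0.5244, 0.1779, -0.0203]
ee_rot: [3.141, -0.001, 1.414]
wrist_force: [0.0, -0.1, 0.3]
width: 0.0941
```

Request:
{"api": "step_arm", "payload": {
  "increments": "-0.4 0 0 0 0 0; -0.4 0 0 0 0 0; -0.4 0 0 0 0 0; -0.4 0 0 0 0 0; -0.4 0 0 0 0 0"
}}

```text
time: 7.95
tool_pos: [0.521, 0.158, -0.0207]
ee_rot: [-3.142, 0.0, 1.415]
wrist_force: [-0.1, -0.1, 0.6]
width: 0.0938
```

```bash
python3 look.py w3; python3 - <<'E'
from h import *
im=cv2.imread("pics/w3.png");cv2.imwrite("pics/w3s.png",cv2.resize(im,(400,300)))
E
```

```text
tcp cradle mm [-79.4   3.7] z -0.020669928346591135 yaw -0.0007885963095199955 [-0.13071653 -0.10162869  0.59692162]
```

View pics/w3s.png

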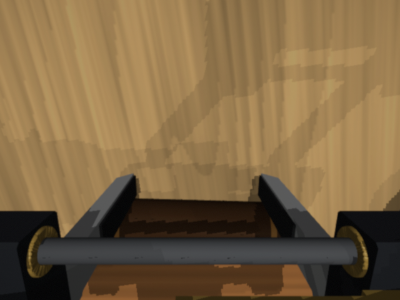

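The pipe is now ahead of the fingers, with its rear edge at about row 200 (row 320 in the full image), roughly touching them. I'll continue slowly to the ramp.

Request:
{"api": "step_arm", "payload": {
  "increments": "-0.5 0 0 0 0 0; -0.5 0 0 0 0 0; -0.5 0 0 0 0 0; -0.5 0 0 0 0 0; -0.5 0 0 0 0 0"
}}

```text
time: 8.5
tool_pos: [0.5171, 0.1331, -0.0207]
ee_rot: [-3.142, 0.0, 1.415]
wrist_force: [-0.5, -0.4, 1.0]
width: 0.0938
```

Request:
{"api": "step_arm", "payload": {
  "increments": "-0.5 0 0 0 0 0; -0.5 0 0 0 0 0; -0.5 0 0 0 0 0; -0.5 0 0 0 0 0; -0.5 0 0 0 0 0"
}}

```text
time: 9.0
tool_pos: [0.5139, 0.1099, -0.0201]
ee_rot: [3.141, -0.003, 1.414]
wrist_force: [0.9, 5.2, 2.2]
width: 0.0941
```

Request:
{"api": "step_arm", "payload": {
  "increments": "-0.5 0 0 0 0 0; -0.5 0 0 0 0 0; -0.5 0 0 0 0 0; -0.5 0 -0.08 0 0 0; -0.5 0 -0.08 0 0 0"
}}

```text
time: 9.5
tool_pos: [0.5108, 0.0858, -0.0177]
ee_rot: [3.139, -0.004, 1.415]
wrist_force: [1.2, 6.6, 4.0]
width: 0.0944
```

The push is steady at about 7 N, which fits rolling with friction at the fingers. I'll follow the slope.

Request:
{"api": "step_arm", "payload": {
  "increments": "-0.5 0 -0.08 0 0 0; -0.5 0 -0.08 0 0 0; -0.5 0 -0.08 0 0 0; -0.5 0 -0.08 0 0 0; -0.5 0 -0.08 0 0 0"
}}

```text
time: 10.0
tool_pos: [0.5068, 0.0611, -0.0137]
ee_rot: [3.139, -0.004, 1.415]
wrist_force: [1.4, 6.0, 3.8]
width: 0.0938
```

Request:
{"api": "step_arm", "payload": {
  "increments": "-0.5 0 -0.08 0 0 0; -0.5 0 -0.08 0 0 0; -0.5 0 -0.08 0 0 0; -0.5 0 -0.08 0 0 0; -0.5 0 -0.08 0 0 0"
}}

```text
time: 10.5
tool_pos: [0.5028, 0.0363, -0.0098]
ee_rot: [3.139, -0.004, 1.415]
wrist_force: [0.9, 5.7, 3.4]
width: 0.0943
```

Request:
{"api": "step_arm", "payload": {
  "increments": "-0.5 0 -0.08 0 0 0; -0.5 0 -0.08 0 0 0; -0.5 0 -0.08 0 0 0; -0.5 0 -0.08 0 0 0; -0.5 0 -0.08 0 0 0"
}}

```text
time: 11.0
tool_pos: [0.4988, 0.0116, -0.0059]
ee_rot: [3.14, -0.004, 1.415]
wrist_force: [1.2, 6.2, 3.5]
width: 0.0939
```

```bash
python3 look.py w4; python3 - <<'E'
from h import *
im=snapshot("top")[:,:,::-1];cv2.imwrite("pics/t4.png",im)
a=cv2.resize(cv2.imread("pics/w4.png"),(400,300));b=cv2.resize(im[215:350,270:400],None,fx=3,fy=3)[:300]
o=np.zeros((300,400+b.shape[1],3),np.uint8);o[:,:400]=a;o[:b.shape[0],400:]=b;cv2.imwrite("pics/m4.png",o)
E
```

```text
tcp cradle mm [68.6  4.4] z -0.005920592180918449 yaw -0.0006597210379757357 [1.24774747 6.1836825  3.4824422 ]
```

View pics/m4.png

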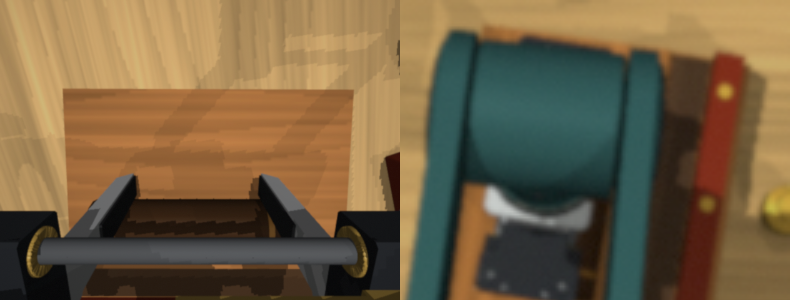

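The left half shows the fingertips in front of the pipe (dark band at rows 200–240), centred on the ramp, and the top view is blocked by the arm. The force is steady, so I'll go on to the crest and slow down there.

Request:
{"api": "step_arm", "payload": {
  "increments": "-0.5 0 -0.08 0 0 0; -0.5 0 -0.08 0 0 0; -0.5 0 -0.08 0 0 0; -0.5 0 -0.08 0 0 0; -0.5 0 -0.08 0 0 0"
}}

```text
time: 11.6
tool_pos: [0.4945, -0.0132, -0.0024]
ee_rot: [3.141, -0.003, 1.415]
wrist_force: [0.3, 7.4, 5.4]
width: 0.0937
```

Request:
{"api": "step_arm", "payload": {
  "increments": "-0.4 0 -0.05 0 0 0; -0.4 0 -0.05 0 0 0; -0.4 0 -0.05 0 0 0; -0.4 0 -0.05 0 0 0; -0.4 0 -0.05 0 0 0"
}}

```text
time: 12.1
tool_pos: [0.4913, -0.0329, 0.0]
ee_rot: [3.141, -0.003, 1.415]
wrist_force: [0.6, 5.9, 2.7]
width: 0.0935
```

Request:
{"api": "step_arm", "payload": {
  "increments": "-0.3 0 -0.05 0 0 0; -0.3 0 -0.05 0 0 0; -0.3 0 -0.05 0 0 0; -0.3 0 -0.05 0 0 0; 0 0 0 0 0 0"
}}

```text
time: 12.6
tool_pos: [0.4886, -0.0468, 0.0012]
ee_rot: [-3.141, 0.001, 1.414]
wrist_force: [0.3, -0.7, -0.1]
width: 0.0941
```

The force fell to zero, so the pipe has dropped into the seat. I'll raise the tool and look.

Request:
{"api": "step_arm", "payload": {
  "increments": "0.3 0 -1 0 0 0; 0.5 0 -3 0 0 0; 0 0 -4 0 0 0; 0 0 -4 0 0 0; 0 0 0 0 0 0"
}}

```text
time: 13.1
tool_pos: [0.4946, -0.0387, 0.1294]
ee_rot: [3.128, 0.001, 1.415]
wrist_force: [0.8, -0.2, 0.0]
width: 0.0936
```

```bash
python3 - <<'E'
from h import *
s=get_obs();im=snapshot("wrist")[:,:,::-1];cv2.imwrite("pics/w5.png",im);np.save("w5.npy",np.r_[s["tool_pos"],s["ee_rot"]])
b=snapshot("scene")[:,:,::-1];cv2.imwrite("pics/s5.png",b)
a=cv2.resize(im,(480,360));b=cv2.resize(b[180:330,180:380],None,fx=1.6*1,fy=1.6)
o=np.zeros((600,480,3),np.uint8);o[:360]=a;o[360:600,:b.shape[1]]=b;cv2.imwrite("pics/m5.png",o);print(s["tool_pos"],s["wrist_force"])
E
```

```text
[ 0.49461928 -0.03872787  0.12935698] [ 0.84161312 -0.19904312  0.01517087]
```

View pics/m5.png

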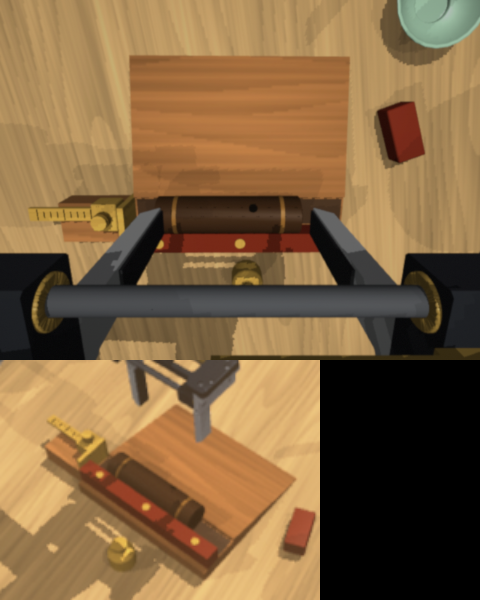

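The pipe lies in the seat against the rail. Its free (+y) end is near (401,287) in the full wrist image, with a small gap to the plate on the left. Next I'll get the free end's y.

```bash
python3 - <<'E'
from h import *
w=np.load("w5.npy");C=cam("wrist",dict(tool_pos=w[:3],ee_rot=w[3:]));d=np.load("cr.npz");t,th=d["t"],d["th"]
R=np.array([[np.cos(th),-np.sin(th)],[np.sin(th),np.cos(th)]]);f=lambda P:(P[:,:2]-t)@R
print(f(ray(C,[(401,272),(401,287),(401,300)],.05)),"left",f(ray(C,[(211,287)],.05)))
print("crest corners",f(ray(C,[(180,263),(461,263)],.025)))
print("tcp",f(w[None,:3]))
E
```

```text
[[0.1487545  0.07532553]
 [0.16118696 0.07601616]
 [0.17217272 0.07662641]] left [[ 0.1603532  -0.07240486]]
crest corners [[ 0.1487254  -0.10319826]
 [ 0.1498189   0.13142863]]
tcp [[0.1190211  0.00804168]]
```

Request:
{"api": "step_arm", "payload": {
  "increments": "-1.1 2.6 0 0 0 0; -1.1 2.6 0 0 0 0; -1.1 2.6 0 0 0 0; -1.1 2.8 0 0 0 0; 0 0 0 0 0 0",
  "claw": 1
}}

```text
time: 13.7
tool_pos: [0.5886, -0.0995, 0.1179]
ee_rot: [-3.137, 0.0, 1.413]
wrist_force: [0.6, 0.6, -1.0]
width: 0.0573
```

Request:
{"api": "step_arm", "payload": {
  "increments": "0 0 2.5 0 0 0; 0 0 2.5 0 0 0; 0 0 2 0 0 0; 0 0 1.5 0 0 0; 0 0 0 0 0 0"
}}

```text
time: 14.2
tool_pos: [0.5849, -0.0971, 0.0326]
ee_rot: [-3.134, -0.001, 1.415]
wrist_force: [0.1, 0.7, -0.3]
width: 0.0174
```

```bash
python3 look.py w6; python3 - <<'E'
from h import *
s=get_obs();im=snapshot("scene")[:,:,::-1];p=proj(cam("scene"),s["tool_pos"]+[0,0,.03])[0];x,y=p.astype(int)
b=cv2.resize(im[y-60:y+60,x-80:x+80],None,fx=3,fy=3,interpolation=cv2.INTER_CUBIC);print("tip expected in crop",(p-[x-80,y-60])*3, s["width"])
a=cv2.resize(cv2.imread("pics/w6.png"),(320,240));o=np.zeros((360,800,3),np.uint8);o[:,:480]=b;o[:240,480:]=a;cv2.imwrite("pics/m6.png",o)
E
```

```text
tcp cradle mm [162.7 106.3] z 0.032618627874034044 yaw -0.0005162878801838744 [ 0.10802241  0.73260634 -0.28467348]
tip expected in crop [242.04773032 180.29157064] 0.013288020598060052
```

View pics/m6.png

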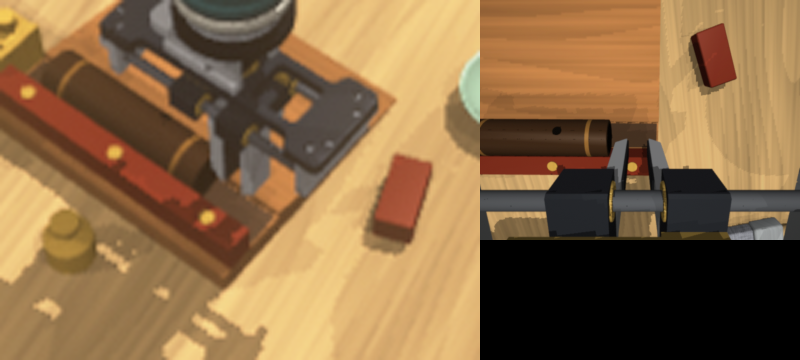

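The fingertips are where the 30 mm offset predicts and just clear of the pipe's free end. I'll lower and finish closing.

Request:
{"api": "step_arm", "payload": {
  "increments": "0 0 1.2 0 0 0; 0 0 1 0 0 0; 0 0 0.6 0 0 0; 0 0 0.3 0 0 0; 0 0 0 0 0 0"
}}

```text
time: 14.8
tool_pos: [0.5876, -0.0981, 0.0047]
ee_rot: [-3.14, -0.0, 1.415]
wrist_force: [-0.5, -0.1, -0.3]
width: 0.0005
```

Request:
{"api": "step_arm", "payload": {
  "increments": "0 -0.4 0 0 0 0; 0 -0.4 0 0 0 0; 0 -0.3 0 0 0 0; 0 -0.3 0 0 0 0; 0 -0.3 0 0 0 0"
}}

```text
time: 15.3
tool_pos: [0.5711, -0.0955, 0.0057]
ee_rot: [3.141, 0.0, 1.415]
wrist_force: [-0.2, -0.0, 0.4]
width: 0.0003
```

Request:
{"api": "step_arm", "payload": {
  "increments": "0 0 0.4 0 0 0; 0 -0.3 0 0 0 0; 0 -0.3 0 0 0 0; 0 -0.3 0 0 0 0; 0 -0.3 0 0 0 0"
}}

```text
time: 15.8
tool_pos: [0.5598, -0.0938, 0.0016]
ee_rot: [3.14, 0.0, 1.415]
wrist_force: [2.5, -0.6, -1.0]
width: 0.0004
```

Request:
{"api": "step_arm", "payload": {
  "increments": "0 -0.3 0 0 0 0; 0 -0.3 0 0 0 0; 0 -0.3 0 0 0 0"
}}

```text
time: 16.1
tool_pos: [0.5505, -0.0923, 0.0016]
ee_rot: [3.141, 0.0, 1.415]
wrist_force: [2.3, -0.1, -2.0]
width: 0.0005
```

Request:
{"api": "step_arm", "payload": {
  "increments": "0 -0.3 0 0 0 0; 0 -0.3 0 0 0 0; 0 -0.2 0 0 0 0; 0 -0.1 0 0 0 0; 0 -0.1 0 0 0 0"
}}

```text
time: 16.6
tool_pos: [0.5407, -0.0907, 0.0016]
ee_rot: [3.141, 0.0, 1.415]
wrist_force: [3.1, -0.9, -0.9]
width: 0.0005
```

Request:
{"api": "step_arm", "payload": {
  "increments": "0 -0.1 0 0 0 0; 0 -0.1 0 0 0 0"
}}

```text
time: 16.8
tool_pos: [0.5388, -0.0905, 0.0016]
ee_rot: [3.141, 0.0, 1.415]
wrist_force: [2.0, -0.5, -1.2]
width: 0.0001
```

Request:
{"api": "step_arm", "payload": {
  "increments": "0 -0.1 0 0 0 0; 0 -0.1 0 0 0 0"
}}

```text
time: 17.0
tool_pos: [0.5367, -0.0901, 0.0015]
ee_rot: [3.141, 0.0, 1.415]
wrist_force: [3.1, -0.4, 0.1]
width: 0.0006
```

Request:
{"api": "step_arm", "payload": {
  "increments": "0 -0.1 0 0 0 0"
}}

```text
time: 17.1
tool_pos: [0.5368, -0.0901, 0.0016]
ee_rot: [3.139, 0.0, 1.415]
wrist_force: [6.5, -1.0, -2.7]
width: 0.0005
```

Request:
{"api": "step_arm", "payload": {
  "increments": "0 -0.1 0 0 0 0"
}}

```text
time: 17.2
tool_pos: [0.537, -0.0902, 0.0019]
ee_rot: [3.136, 0.0, 1.415]
wrist_force: [9.4, 0.1, -3.3]
width: 0.0004
```

The force jumped to 9 N while the tool stopped advancing, so the pipe is against the plate. I'll back off, raise and check.

Request:
{"api": "step_arm", "payload": {
  "increments": "0 0.3 0 0 0 0; 0 0.8 0 0 0 0; 0 1.5 0 0 0 0; 0 0 -2 0 0 0; 0 0 -3 0 0 0"
}}

```text
time: 17.7
tool_pos: [0.5579, -0.0932, 0.0489]
ee_rot: [-3.133, -0.001, 1.415]
wrist_force: [-1.2, -0.6, 0.7]
width: 0.0008
```

Request:
{"api": "step_arm", "payload": {
  "increments": "1 0 -3.5 0 0 0; 2 -2 -3.5 0 0 0; 2 -3 0 0 0 0; 0 0 0 0 0 0; 0 0 0 0 0 0"
}}

```text
time: 18.2
tool_pos: [0.5182, -0.0365, 0.1213]
ee_rot: [-3.141, 0.001, 1.416]
wrist_force: [0.5, -0.7, -1.1]
width: 0.0005
```

```bash
python3 - <<'E'
from h import *
s=get_obs();im=snapshot("wrist")[:,:,::-1];np.save("w7.npy",np.r_[s["tool_pos"],s["ee_rot"]]);b=snapshot("scene")[:,:,::-1];cv2.imwrite("pics/w7.png",im);cv2.imwrite("pics/s7.png",b)
b=cv2.resize(b[180:320,180:380],None,fx=2,fy=2)
o=np.zeros((480,800,3),np.uint8);o[:,:640]=im;b=b[:,:];o=np.zeros((600,640,3),np.uint8);o[:320]=im[120:440];o[320:600,:400]=b;cv2.imwrite("pics/m7.png",o);print(s["tool_pos"],s["wrist_force"],s["time"])
E
```

```text
[ 0.5182249  -0.03646518  0.12125751] [ 0.54491948 -0.72359832 -1.08727697] 18.2
```

View pics/m7.png

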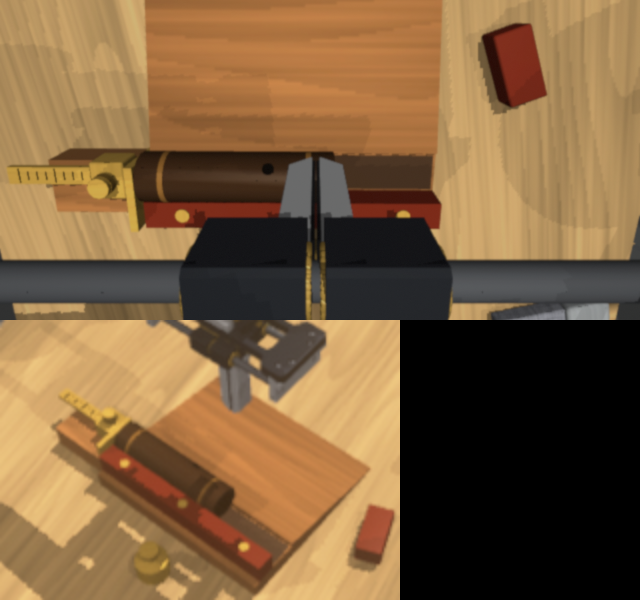

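The pipe's left end sits against the brass plate (≈(138,175)), with no gap visible. Its free end is at about (336,275) in the full image. I'll do one numeric check and then hand in.

```bash
python3 - <<'E'
from h import *
w=np.load("w7.npy");C=cam("wrist",dict(tool_pos=w[:3],ee_rot=w[3:]));d=np.load("cr.npz");t,th=d["t"],d["th"]
R=np.array([[np.cos(th),-np.sin(th)],[np.sin(th),np.cos(th)]])
y=((ray(C,[(335,275)],.05)[0,:2]-t)@R)[1];print("free end y",y,"-> pipe y",y-.075)
s=get_obs();print(s["time"],s["wrist_force"],abs(s["qvel"]).max())
if -.036<y-.075<-.025: close_job();print("closed")
E
```

```text
free end y 0.04545516448573 -> pipe y -0.02954483551427
18.3 [-0.292642   -0.6790827  -0.32705488] 0.011226791586484668
the job is handed in; nothing more can be done
closed
```

The pipe was rolled up the ramp with the open fingertips and dropped into the seat against the stop rail. I then pushed it along with one closed fingertip until it met the brass end plate. I handed the job in at 18.3 s; no verdict is reported.

- **First pass missed:** the fingers end about 30 mm short of the reported tool point, so they passed just over the pipe without moving it. I caught this in the pictures, went back behind the pipe and lowered further. The pipe did not move.
- **Forces:** pushing up the ramp took about 6–9 N. Sliding took 2–3 N and rose to about 9 N at the plate, where I stopped. All readings were well under the 35 N limit.
- **Last checks:**
  - The pipe's middle is at about y = -29.5 mm in the cradle frame; the target is -30 mm and the allowed range is -34 to -26.5 mm.
  - The final pictures show it in the seat against the rail, with no gap visible at the plate.
  - The gripper was clear, with no contact force.
  - The spacer and brass weight looked undisturbed in those pictures. I did not measure their positions or the other loose items'.
- **Not checked:** I did not measure the pipe's height or squareness at the end; I judged both from the pictures.

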